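Build the aroma diffuser tower and fit its draught screens

ROBOT

A 6-joint arm with a two-finger parallel gripper is mounted at the origin on the work surface. World frame = base frame: x ahead of the robot, y to its left, z up, the work surface at z = 0. Lengths are in m, angles in rad, forces in N, time in s.
With the tool pointing down it reaches from about 0.325 to 0.775 m from the base axis. Payload 5.5 kg.
Tool frame: the origin (TCP) lies on the centre line of the jaws, within the pads' length; the fingertips stand 11 mm ahead of it and the grasp point (between the pads) lies 8 mm behind it (env.tcp_to_tips is the distance from the TCP to the fingertips, in m); z points along the fingers, y is the direction in which the jaws open and shut (so a half turn about z gives the same grasp; the last joint's range is limited). The gripper opens to 88 mm and grips with 3 to 60 N. Pads are 20 mm wide; open, the fingers measure 115 mm over their backs; the gripper's body (75 mm by 178 mm) begins 61 mm behind the grasp point.
Start: joints at [1.197, 0.091, 1.231, -0, 1.82, -0.057], TCP at [0.187, 0.57, 0.195] pointing down, gripper open.
Joint ranges: [-2.87, 2.87], [-0.86, 2.18], [0.17, 2.46], [-1.51, 4.65], [0.06, 2.69], [-2.65, 2.65]. Speed limits (rad/s): [2.57, 2.57, 3.01, 3.14, 3.14, 3.14].

INTERFACE

Orientations are given as a rotation vector (axis times angle).
In Python, from workcell import env, viewer, finder gives the robot as it stands. Calls block until the motion is done:
- env.move_ptp(position, orientation): joint-space move of the TCP to a pose.
- env.move_linear(position, frame=None, feed=0.15): straight line of the TCP; frame=None keeps the orientation; feed is the mean speed in m/s.
- env.goto_joints(angles): joint-space move.
- env.open_jaws() and env.clamp(strength=None): open the fingers fully, or close them until they stop; strength is the grip in N (None keeps the last).
- env.sleep(seconds).
- env.inverse_kinematics(position, orientation): joint angles nearest the present ones, or None.
- viewer.read_camera(name): name is "scene" or "top"; returns (picture, depth): 480x640x3 uint8, blue, green, red; 480x640 float32, m along the optical axis (not along the pixel's ray), 0 where there is no reading.
- viewer.calibration(name): a dict with "fx", "fy", "cx", "cy" (pixels), "R" (3x3) and "t" (3): a world point X has camera coordinates R X + t. Camera axes: x right, y down, z forward; pixel columns grow to the right and rows downward; lengths in m; the calibration is good to about 2 mm. A picture is of the moment at which its call begins. calibration takes no time and is no camera call.
A pose or a line that the arm cannot do raises env.PlanningError and nothing moves.
- env.close_job(): hands the job in, once; it reports no verdict.
Trained networks look in the newest picture that a camera, given by its name, has taken for a name from the list of things; names that differ only in an ending like _2 or _b are one class to them, and where a whole thing is asked for, a point or a joint stands for the part that bears it (a point fixed in the world has none). Each returns a list of dicts, best first, with "confidence" (0 to 1); they miss things now and then, are a little off and sometimes report something else, mostly with a low value. They report only what shows in the picture. A call takes as long as a camera call. They do not tell look-alikes from the thing itself.
- finder.outline_of(camera, name): "mask" (480x640 bool, what is visible of it) and "pixel" ([column, row] in pixels, amid what is visible of it).
Readings, each from a call of its own:
- env.get_t(): time.
- env.get_joint_positions(): joint angles.
- env.get_qd(): joint speeds.
- env.get_effort(): joint torques, N m.
- env.get_eef_pos(): TCP position.
- env.get_tcp_rot(): TCP orientation.
- env.get_contact_force(): force on the tool from outside, world axes, zero at the start.
- env.get_moment(): the same for the moment, N m.
- env.get_width(): finger opening in m.
Only numpy, scipy, OpenCV 4.12 (cv2) and the standard library are available. Lean on these libraries where they do the work, as an engineer would, in place of code of your own. Each camera call takes 0.05 s, during which the arm holds its last target. There are 200 camera calls.

TASK

Thread all the white porcelain saucers on the bench onto the stand's spindle, hubs up, the widest at the bottom and each next one narrower, down to the narrowest on top. Only when the tower is complete, draw the two glass screens up out of the rack and stand one in each of the stand's two side slots, fully down. Do not let a screen fall over, and leave the bottles, the jar and the mug where they stand, upright.

Things in the scene. Friction and masses are not known exactly. Their poses are not given: they have to be found in the camera images.
- saucer_a: unglazed white porcelain diffuser saucer, the largest of five sizes (4 or 5 of the five are present): flat round plate 96 mm in diameter and 6 mm thick, with a central hub 40 mm in diameter standing 14 mm up from the plate (20 mm high in all) and a 20 mm bore right through; 166 g, more or less. Lies flat on the bench, hub up. Origin: centre of the underside; z is the bore's axis, upward on the hub side
- saucer_b: unglazed white porcelain diffuser saucer, the second largest of five sizes (4 or 5 of the five are present): flat round plate 86 mm in diameter and 6 mm thick, with a central hub 40 mm in diameter standing 14 mm up from the plate (20 mm high in all) and a 20 mm bore right through; 133 g, more or less. Lies flat on the bench, hub up. Origin: centre of the underside; z is the bore's axis, upward on the hub side
- saucer_c: unglazed white porcelain diffuser saucer, the middle of five sizes (4 or 5 of the five are present): flat round plate 76 mm in diameter and 6 mm thick, with a central hub 40 mm in diameter standing 14 mm up from the plate (20 mm high in all) and a 20 mm bore right through; 104 g, more or less. Lies flat on the bench, hub up. Origin: centre of the underside; z is the bore's axis, upward on the hub side
- saucer_d: unglazed white porcelain diffuser saucer, the second smallest of five sizes (4 or 5 of the five are present): flat round plate 66 mm in diameter and 6 mm thick, with a central hub 40 mm in diameter standing 14 mm up from the plate (20 mm high in all) and a 20 mm bore right through; 78 g, more or less. Lies flat on the bench, hub up. Origin: centre of the underside; z is the bore's axis, upward on the hub side
- saucer_e: unglazed white porcelain diffuser saucer, the smallest of five sizes (4 or 5 of the five are present): flat round plate 56 mm in diameter and 6 mm thick, with a central hub 40 mm in diameter standing 14 mm up from the plate (20 mm high in all) and a 20 mm bore right through; 56 g, more or less. Lies flat on the bench, hub up. Origin: centre of the underside; z is the bore's axis, upward on the hub side
- screen_a: draught screen, one of two alike: upright frosted glass pane 110 mm wide and 6 mm thick with a wooden grip strip (110 mm long, 14 mm thick, the top 24 mm) along its upper edge, 120 mm high in all, 220 g. Starts standing in one slot of the rack. Origin: middle of the bottom edge; x along the width, y across the thickness, z up
- screen_b: draught screen, one of two alike: upright frosted glass pane 110 mm wide and 6 mm thick with a wooden grip strip (110 mm long, 14 mm thick, the top 24 mm) along its upper edge, 120 mm high in all, 220 g. Starts standing in one slot of the rack. Origin: middle of the bottom edge; x along the width, y across the thickness, z up
- stand: display stand, fixed: wooden tray 150 mm (x) by 220 mm (y) by 14 mm with an upright steel spindle in its middle and a screen slot along each of its two short sides (at y = +85 and -85 mm, running along its x). Origin: centre of the underside
- spindle_foot (a point): foot of the spindle on its axis, at the tray's upper face; axes as the stand's. The spindle is 16 mm thick and 106 mm high, its top 14 mm tapering to 6 mm. Five stacked saucers are 100 mm high; a saucer let go on the spindle slides down by itself
- slot_left (a point): middle of the floor of the stand's slot on the +y side; x runs along the slot, z up. The slot is 9 mm wide, 120 mm long, 26 mm deep, with lips that flare outward to about 25 mm and end 37 mm above the floor
- slot_right (a point): the same for the slot on the stand's -y side
- rack: fixed wooden rack 150 mm (x) by 116 mm (y) with two slots along its x at y = +35 and -35 mm, each 9 mm wide, 120 mm long and 30 mm deep with flared lips, floor 12 mm above the bench; the screens stand in it. Origin: centre of the underside
- bottle: bystander: small amber bottle with black cap, 36 mm thick, 85 mm high, standing among the saucers. Origin: centre of the underside
- flask: bystander: amber bottle, 48 mm thick, 120 mm high. Origin: centre of the underside
- jar: bystander: white jar, 68 mm thick, 50 mm high. Origin: centre of the underside
- mug: bystander: white mug, 76 mm thick, 80 mm high. Origin: centre of the underside
- tonic: bystander: clear bottle with brass cap, 44 mm thick, 100 mm high. Origin: centre of the underside
Mind the look-alikes: they are no part of the job. Leave any purple look-alike of the screen_a alone.

How it is judged:
On the way, in this order (a step that is already met when the one before it is completed fails the run):
1. all saucers present are on the spindle in order of size, widest lowest, while both screens still stand in the rack (horizontal distance between each of saucer_a, saucer_b, saucer_c, saucer_d, saucer_e and spindle_foot below 0.006 m and angle between each of saucer_a, saucer_b, saucer_c, saucer_d, saucer_e's own z axis and vertical below 0.12 rad and z of saucer_a in the frame of spindle_foot between -0.005 and 0.008 m and z of each of saucer_b, saucer_c, saucer_d, saucer_e in the frame of saucer_a above 0.014 m and z of saucer_b in the frame of spindle_foot between -0.005 and 0.028 m and z of each of saucer_c, saucer_d, saucer_e in the frame of saucer_b above 0.014 m and z of saucer_c in the frame of spindle_foot between -0.005 and 0.048 m and z of each of saucer_d, saucer_e in the frame of saucer_c above 0.014 m and z of saucer_d in the frame of spindle_foot between -0.005 and 0.068 m and z of saucer_e in the frame of saucer_d above 0.014 m and z of saucer_e in the frame of spindle_foot between -0.005 and 0.088 m and distance of each of screen_a, screen_b from where it was at the start of the episode below 0.03 m), for 0.2 s.
2. a screen stands in each slot of the stand ((((horizontal distance between screen_a and slot_left below 0.012 m and z of screen_a in the frame of slot_left between -0.005 and 0.006 m and angle between screen_a's own z axis and vertical below 0.2 rad and angle between the x axis of screen_a and the x axis of slot_left, either way round below 0.12 rad) and (horizontal distance between screen_b and slot_right below 0.012 m and z of screen_b in the frame of slot_right between -0.005 and 0.006 m and angle between screen_b's own z axis and vertical below 0.2 rad and angle between the x axis of screen_b and the x axis of slot_right, either way round below 0.12 rad)) or ((horizontal distance between screen_a and slot_right below 0.012 m and z of screen_a in the frame of slot_right between -0.005 and 0.006 m and angle between screen_a's own z axis and vertical below 0.2 rad and angle between the x axis of screen_a and the x axis of slot_right, either way round below 0.12 rad) and (horizontal distance between screen_b and slot_left below 0.012 m and z of screen_b in the frame of slot_left between -0.005 and 0.006 m and angle between screen_b's own z axis and vertical below 0.2 rad and angle between the x axis of screen_b and the x axis of slot_left, either way round below 0.12 rad)))), for 0.2 s.
At the end, for the whole second after the job is handed in: Every saucer present lies on the spindle, hub up, level within 0.12 rad, centred within 6 mm, seated one on another with the widest lowest; each slot of the stand holds one screen, its bottom edge within 6 mm of the slot's floor and 12 mm of its middle, upright within 0.2 rad; all at rest (horizontal distance between each of saucer_a, saucer_b, saucer_c, saucer_d, saucer_e and spindle_foot below 0.006 m and angle between each of saucer_a, saucer_b, saucer_c, saucer_d, saucer_e's own z axis and vertical below 0.12 rad and z of saucer_a in the frame of spindle_foot between -0.005 and 0.008 m and z of each of saucer_b, saucer_c, saucer_d, saucer_e in the frame of saucer_a above 0.014 m and z of saucer_b in the frame of spindle_foot between -0.005 and 0.028 m and z of each of saucer_c, saucer_d, saucer_e in the frame of saucer_b above 0.014 m and z of saucer_c in the frame of spindle_foot between -0.005 and 0.048 m and z of each of saucer_d, saucer_e in the frame of saucer_c above 0.014 m and z of saucer_d in the frame of spindle_foot between -0.005 and 0.068 m and z of saucer_e in the frame of saucer_d above 0.014 m and z of saucer_e in the frame of spindle_foot between -0.005 and 0.088 m and (((horizontal distance between screen_a and slot_left below 0.012 m and z of screen_a in the frame of slot_left between -0.005 and 0.006 m and angle between screen_a's own z axis and vertical below 0.2 rad and angle between the x axis of screen_a and the x axis of slot_left, either way round below 0.12 rad) and (horizontal distance between screen_b and slot_right below 0.012 m and z of screen_b in the frame of slot_right between -0.005 and 0.006 m and angle between screen_b's own z axis and vertical below 0.2 rad and angle between the x axis of screen_b and the x axis of slot_right, either way round below 0.12 rad)) or ((horizontal distance between screen_a and slot_right below 0.012 m and z of screen_a in the frame of slot_right between -0.005 and 0.006 m and angle between screen_a's own z axis and vertical below 0.2 rad and angle between the x axis of screen_a and the x axis of slot_right, either way round below 0.12 rad) and (horizontal distance between screen_b and slot_left below 0.012 m and z of screen_b in the frame of slot_left between -0.005 and 0.006 m and angle between screen_b's own z axis and vertical below 0.2 rad and angle between the x axis of screen_b and the x axis of slot_left, either way round below 0.12 rad))) and linear speed of each of saucer_a, saucer_b, saucer_c, saucer_d, saucer_e, screen_a, screen_b below 0.02 m/s); the robot touches nothing.
It fails at once if a screen falls over (tilts more than 0.6 rad) (angle between any of screen_a, screen_b's own z axis and vertical above 0.6 rad).
It fails at once if a bottle, the jar or the mug is shifted more than 50 mm or knocked over ((distance of bottle from where it was at the start of the episode above 0.05 m or angle between bottle's own z axis and vertical above 0.6 rad) or (distance of flask from where it was at the start of the episode above 0.05 m or angle between flask's own z axis and vertical above 0.6 rad) or (distance of jar from where it was at the start of the episode above 0.05 m or angle between jar's own z axis and vertical above 0.6 rad) or (distance of mug from where it was at the start of the episode above 0.05 m or angle between mug's own z axis and vertical above 0.6 rad) or (distance of tonic from where it was at the start of the episode above 0.05 m or angle between tonic's own z axis and vertical above 0.6 rad)).
Of saucer_a, saucer_b, saucer_c, saucer_d, saucer_e only 4 to 5 are there at a start; the rules pass over those that are not, and their reading is None.
At some moment in a run one of saucer_a, saucer_b, saucer_c, saucer_d, saucer_e may be knocked a few centimetres aside while the robot is not near it.
It also fails if it takes over 208 s, if anything falls off the work surface, if the arm or the gripper's body presses on something with over 40 N, if the wrist force passes 120 N, or if a joint passes its speed limit or range.

## Working session

There is one attempt and no reset: what is moved stays moved. The work goes in short steps, each a Python script; the robot and the scene stay as the last script left them, time stands still between calls to the robot, and variables do not carry over. Pictures are saved under pics/ and viewed, about 12 in all and at most 16, crops included, and the job is handed in when it is done.

```bash
mkdir -p pics; ls
python3 - <<'E'
from workcell import env, viewer, finder
import cv2, numpy as np
for n in("scene","top"):
    p,d=viewer.read_camera(n); cv2.imwrite(f"pics/{n}0.png",p); np.save(f"{n}0.npy",d)
    c=viewer.calibration(n); print(n,c["fx"],c["cx"],c["cy"],"pos",-np.array(c["R"]).T@c["t"],np.round(c["R"],3).tolist())
print(env.get_t(),env.get_tcp_rot(),env.get_eef_pos())
E
```

```text
pics
scene 505.88987770646315 317.1910219870864 234.82823784758529 pos [ 1.12171463 -0.51859057  0.93046765] [[0.662, 0.75, -0.003], [0.566, -0.503, -0.653], [-0.491, 0.43, -0.758]]
top 473.5605722787384 333.81731773346866 240.5524704209324 pos [ 0.27180888 -0.03361414  1.43938708] [[-0.03, -1.0, 0.0], [-0.98, 0.029, -0.199], [0.199, -0.006, -0.98]]
0.1 [-4.95467114e-01 -3.10190843e+00  2.66450610e-03] [0.18680809 0.5698412  0.19424327]
```

View pics/scene0.png

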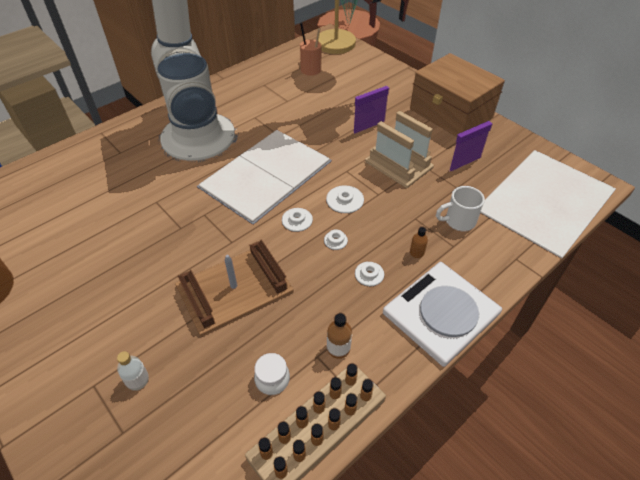

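View pics/top0.png

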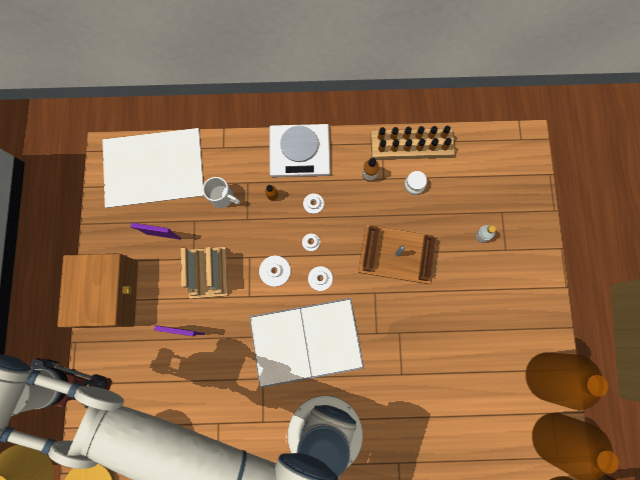

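The pictures show four saucers: top pixels (313,203), (311,242), (275,271) and (320,278). The stand is at about (398,253), the rack at (204,271), with purple decoys at (155,231) and (175,330). The bottle at (271,192) stands near the saucers.

```bash
cat > h.py <<'E'
from workcell import env, viewer, finder
import cv2, numpy as np
from scipy.spatial.transform import Rotation as Ro
from scipy.optimize import least_squares
def cloud(cam,d,mask):
    c=viewer.calibration(cam); v,u=np.nonzero(mask&(d>0)); z=d[v,u]
    P=np.c_[(u-c["cx"])/c["fx"]*z,(v-c["cy"])/c["fy"]*z,z]
    return (P-np.array(c["t"]))@np.array(c["R"])
def ray(cam,px,z):
    c=viewer.calibration(cam);R=np.array(c["R"]);o=-R.T@c["t"]
    r=R.T@np.array([(px[0]-c["cx"])/c["fx"],(px[1]-c["cy"])/c["fy"],1]); return o+r*(z-o[2])/r[2]
def edge_on_plane(cam,mask,z):
    "outer contour of mask on the plane z, world xy"
    cs,_=cv2.findContours(mask.astype(np.uint8),cv2.RETR_EXTERNAL,cv2.CHAIN_APPROX_NONE)
    k=max(cs,key=cv2.contourArea)[:,0].astype(float)
    return np.array([ray(cam,p,z)[:2] for p in k])
def circ(P):
    f=lambda q:np.hypot(*(P-q[:2]).T)-q[2]
    r=least_squares(f,[*P.mean(0),.04],loss="soft_l1",f_scale=.001); return r.x,np.abs(f(r.x)).mean()
def down(yaw):
    "tool pointing down, jaws (tool y) along world angle yaw"
    y=np.array([np.cos(yaw),np.sin(yaw),0]);z=np.array([0,0,-1.]);return Ro.from_matrix(np.c_[np.cross(y,z),y,z]).as_rotvec()
def saucers(cam):
    viewer.read_camera(cam); out=[]
    for o in finder.outline_of(cam,"saucer_a"):
        q,e=circ(edge_on_plane(cam,o["mask"],.005)); out.append((o["confidence"],np.round(o["pixel"]),np.round(q*1000,1),round(e*1000,2),int(o["mask"].sum())))
    return out
E
python3 - <<'E'
from h import *
D={}
for cam in("top","scene"):
    p,d=viewer.read_camera(cam); print(cam)
    for n in("saucer_a","saucer_b","saucer_e"):
      for o in finder.outline_of(cam,n):
        q,e=circ(edge_on_plane(cam,o["mask"],.005)); print(n,round(o["confidence"],2),np.round(o["pixel"]),np.round(q*1000,1),round(e*1000,2))
    for n in("stand","rack","screen_a","bottle","flask","jar","mug","tonic"):
      for i,o in enumerate(finder.outline_of(cam,n)):
        P=cloud(cam,d,o["mask"]); D[f"{cam}_{n}_{i}"]=P
        print(n,round(o["confidence"],2),np.round(o["pixel"]),len(P),np.round(P.mean(0)*1000),"zpct",np.round(np.percentile(P[:,2],[2,50,98])*1000))
np.savez("D.npz",**D)
E
```

```text
top
saucer_a 0.89 [322. 280.] [448.1   3.1  34.5] 1.06
saucer_a 0.79 [277. 271.] [473.8 141.5  46.3] 0.91
saucer_a 0.63 [316. 205.] [684.4  19.7  31. ] 0.78
saucer_a 0.63 [312. 246.] [561.6  29.4  26.5] 0.68
saucer_b 0.89 [322. 280.] [448.1   3.1  34.5] 1.06
saucer_b 0.79 [277. 271.] [473.8 141.5  46.3] 0.91
saucer_b 0.63 [316. 205.] [684.4  19.7  31. ] 0.78
saucer_b 0.63 [312. 246.] [561.6  29.4  26.5] 0.68
saucer_e 0.89 [322. 280.] [448.1   3.1  34.5] 1.06
saucer_e 0.79 [277. 271.] [473.8 141.5  46.3] 0.91
saucer_e 0.63 [316. 205.] [684.4  19.7  31. ] 0.78
saucer_e 0.63 [312. 246.] [561.6  29.4  26.5] 0.68
stand 0.84 [399. 253.] 3453 [ 511. -234.   23.] zpct [ 9. 17. 56.]
rack 0.91 [204. 275.] 1252 [466. 337.  27.] zpct [ 6. 17. 59.]
screen_a 0.9 [210. 268.] 481 [473. 309. 100.] zpct [ 16. 121. 137.]
screen_a 0.86 [154. 229.] 432 [593. 483.  79.] zpct [ -1. 104. 125.]
screen_a 0.84 [187. 270.] 486 [473. 378. 102.] zpct [ 43. 116. 137.]
bottle 0.74 [274. 195.] 157 [708. 144.  53.] zpct [ 6. 56. 90.]
flask 0.89 [369. 171.] 294 [ 765. -158.   77.] zpct [ 15.  81. 124.]
flask 0.56 [400
[... 1079 characters left out ...]
 [486. 380. 101.] zpct [ 47. 103. 133.]
screen_a 0.9 [470. 144.] 1110 [596. 483.  68.] zpct [  3.  69. 122.]
screen_a 0.81 [396. 146.] 1094 [480. 310.  93.] zpct [ 45.  93. 133.]
screen_a 0.63 [371. 110.] 1173 [304. 403.  66.] zpct [  2.  67. 122.]
screen_a 0.5 [337. 240.] 363 [566.  27.  11.] zpct [-1. 10. 22.]
bottle 0.78 [420. 241.] 386 [721. 140.  46.] zpct [ 4. 49. 86.]
jar 0.9 [271. 373.] 1072 [ 746. -306.   40.] zpct [ 9. 48. 52.]
mug 0.69 [273. 374.] 1165 [ 745. -305.   39.] zpct [ 7. 48. 52.]
mug 0.68 [462. 208.] 1418 [718. 302.  47.] zpct [ 1. 49. 81.]
tonic 0.71 [132. 369.] 813 [ 578. -499.   59.] zpct [  7.  62. 101.]
tonic 0.44 [337. 240.] 293 [566.  26.  12.] zpct [ 1. 12. 22.]
```

Run:
```python
from h import *
full=np.ones((480,640),bool)
for cam in("top","scene"):
    P=cloud(cam,np.load(cam+"0.npy"),full); print(cam)
    S=P[(abs(P[:,0]-.515)<.14)&(abs(P[:,1]+.235)<.15)]
    sp=S[(np.hypot(S[:,0]-.513,S[:,1]+.235)<.05)&(S[:,2]>.05)]; 
    for lo,hi in((.05,.08),(.08,.105),(.105,.14)):
        q=sp[(sp[:,2]>lo)&(sp[:,2]<hi)]; print("spindle",lo,len(q),np.round(np.median(q,0)*1000,1) if len(q) else "", sp[:,2].max() if len(sp) else"")
    L=S[(S[:,2]>.036)&(np.hypot(S[:,0]-.513,S[:,1]+.235)>.055)]
    for s,q in(("L",L[L[:,1]>-.235]),("R",L[L[:,1]<-.235])):
        r=cv2.minAreaRect((q[:,:2]*1000).astype(np.float32)); print(s,len(q),"z98",np.percentile(q[:,2],[50,90,98])*1000,r, "mean",q[:,:2].mean(0)*1000)
    R=P[(abs(P[:,0]-.475)<.11)&(abs(P[:,1]-.345)<.09)]
    T=R[(R[:,2]>.12)&(R[:,2]<.14)]
    for s,q in(("s+",T[T[:,1]>.345]),("s-",T[T[:,1]<.345])):
        r=cv2.minAreaRect((q[:,:2]*1000).astype(np.float32)); print(s,len(q),np.median(q[:,2]),r,"mean",q[:,:2].mean(0)*1000)
    p=cv2.imread(f"pics/{cam}0.png")
    (a,b,c,d)=((215,310,345,450),(230,300,165,245))[0] if 0 else ((220,290,350,445) if cam=="top" else (235,335,170,300))
    k=cv2.resize(p[a:b,c:d],None,fx=4,fy=4,interpolation=cv2.INTER_CUBIC)
    (a,b,c,d)=(235,305,170,240) if cam=="top" else (85,190,345,445)
    k2=cv2.resize(p[a:b,c:d],None,fx=4,fy=4,interpolation=cv2.INTER_CUBIC)
    H=max(k.shape[0],k2.shape[0]);k=[cv2.copyMakeBorder(i,0,H-i.shape[0],0,0,0) for i in(k,k2)];np.save(cam+"k.npy",np.hstack(k))
a,b=np.load("topk.npy"),np.load("scenek.npy");W=max(a.shape[1],b.shape[1])
m=np.vstack([cv2.copyMakeBorder(i,0,0,0,W-i.shape[1],0) for i in(a,b)]);cv2.imwrite("pics/crop1.png",cv2.resize(m,None,fx=.8,fy=.8));print(m.shape)
```

```text
top
spindle 0.05 12 [ 509.  -228.8   64.6] 0.1279031063921556
spindle 0.08 11 [ 509.2 -228.5   92.7] 0.1279031063921556
spindle 0.105 23 [ 513.4 -232.7  112.7] 0.1279031063921556
L 353 z98 [46.44731254 53.50078027 56.61313433] ((531.0142211914062, -150.78367614746094), (32.5349006652832, 137.3688201904297), 78.63075256347656) mean [ 530.40168076 -151.06303509]
R 364 z98 [46.93809065 53.69083702 56.68610841] ((498.4183349609375, -317.2573547363281), (33.09274673461914, 137.2888641357422), 78.70980072021484) mean [ 497.49789606 -318.6705303 ]
s+ 243 0.13256666096948647 ((506.50958251953125, 390.2778015136719), (172.11196899414062, 38.78449249267578), 17.74708366394043) mean [476.77436142 379.75874406]
s- 236 0.13273261482887672 ((474.99066162109375, 309.9302062988281), (109.40882110595703, 16.35665512084961), 2.1453845500946045) mean [473.86863924 309.08007251]
scene
spindle 0.05 60 [ 520.9 -236.1   63.5] 0.12183129452307248
spindle 0.08 61 [ 521.1 -236.    93. ] 0.12183129452307248
spindle 0.105 44 [ 518.9 -234.1  112.2] 0.12183129452307248
L 569 z98 [44.6572353  51.40284061 53.53972362] ((531.798095703125, -148.99551391601562), (33.62517166137695, 138.423095703125), 78.84768676757812) mean [ 536.75639772 -148.39395611]
R 638 z98 [45.25142884 51.22886016 53.14374518] ((498.52294921875, -315.7212219238281), (32.335899353027344, 139.39926147460938), 78.9551773071289) mean [ 503.74177505 -316.35070354]
s+ 268 0.13005826310287644 ((506.3408203125, 390.60858154296875), (172.4289093017578, 40.88174819946289), 16.503843307495117) mean [480.08554728 379.47596726]
s- 280 0.12996994462479317 ((476.2040710449219, 311.93310546875), (110.6986312866211, 20.00289535522461), 2.6635429859161377) mean [478.47853104 309.12602311]
(700, 920, 3)
```

View pics/crop1.png

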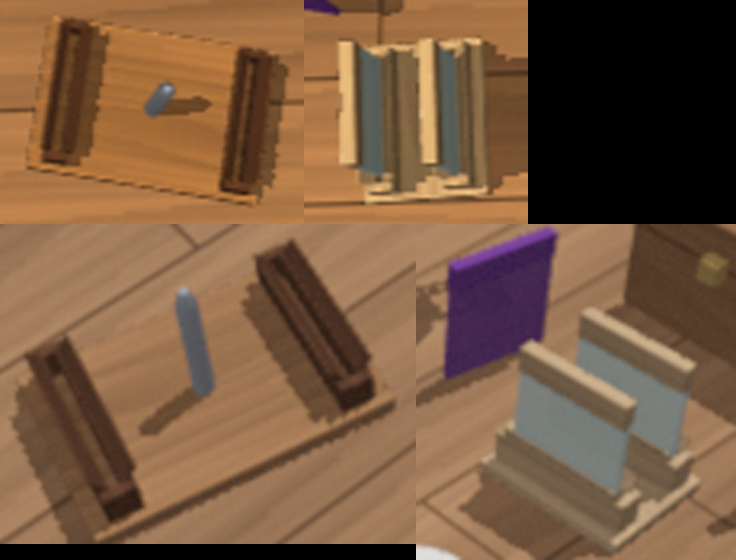

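```bash
cat >> h.py <<'E'
SP=np.array([.5147,-.233])
def P3(xy,z): return np.array([xy[0],xy[1],z])
def pick_saucer(xy):
    y=np.arctan2(xy[1],xy[0]); env.open_jaws()
    env.move_ptp(P3(xy,.12),down(y+np.pi/2)); env.move_linear(P3(xy,.020),feed=.12)
    env.clamp(8); w1=env.get_width(); env.open_jaws()
    env.move_ptp(P3(xy,.020),down(y)); env.clamp(25); w=env.get_width()
    print("widths",w1,w,"t",env.get_t()); 
    return w
def place_saucer(xy,under):
    env.move_linear(P3(xy,.20),feed=.25)
    f0=env.get_contact_force()
    y=np.arctan2(SP[1],SP[0]); env.move_linear(P3(SP,.20),frame=down(y),feed=.25)
    print("w",env.get_width())
    for z in (.128,.115,.105,under+.02) :
        if z<under+.02: continue
        env.move_linear(P3(SP,z),feed=.1); print(z,np.round(env.get_contact_force()-f0,1))
E
python3 - <<'E'
from h import *
xy=np.array([.475,.1418])
if abs(pick_saucer(xy)-.04)<.003: place_saucer(xy,.05)
print(env.get_t())
p,_=viewer.read_camera("scene"); cv2.imwrite("pics/s1.png",cv2.resize(p[150:330,150:420],None,fx=2.5,fy=2.5))
E
```

```text
widths -2.6795736616579396e-05 0.0002287400428011674 t 9.85
9.85
```

Run:
```python
from h import *
print(env.get_eef_pos(),env.get_tcp_rot(),env.tcp_to_tips,env.get_contact_force())
```

```text
[0.47498881 0.14179199 0.01996105] [-1.8770038e+00 -2.5191947e+00  7.4225462e-05] 0.011 [ 0.09016894 -0.44983384 -0.32848498]
```

View pics/s1.png

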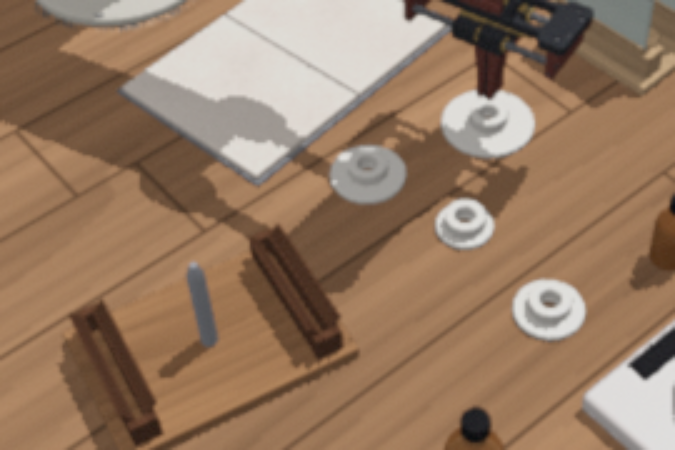

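Run:
```python
from h import *
env.open_jaws()
y=np.arctan2(.1418,.475)
env.move_linear([.475,.1418,.15],feed=.3)
for c in("top","scene"):
    for s in saucers(c): print(c,*s)
p,_=viewer.read_camera("scene"); cv2.imwrite("pics/s2.png",cv2.resize(p[60:330,150:510],None,fx=2,fy=2))
def px(c,X):
    c=viewer.calibration(c);q=np.array(c["R"])@X+c["t"];return c["fx"]*q[0]/q[2]+c["cx"],c["fy"]*q[1]/q[2]+c["cy"]
print(px("scene",[.475,.1418,.009]),px("scene",[.475,.1418,.139]))
```

```text
top 0.81 [316. 278.] [448.7   4.5  35.9] 1.0 441
top 0.59 [314. 204.] [685.7  19.8  32.6] 0.97 351
top 0.55 [312. 245.] [561.   30.6  24.9] 0.74 192
top 0.42 [283. 266.] [479.8 133.   35.5] 6.35 136
scene 0.85 [336. 241.] [562.7  31.4  26.9] 1.07 330
scene 0.8 [297. 220.] [449.1   4.6  37.6] 0.8 567
scene 0.76 [345. 201.] [475.6 141.7  48.7] 1.11 842
scene 0.65 [369. 270.] [685.8  18.9  32.1] 0.6 544
(np.float64(344.4531484347144), np.float64(197.0931990454452)) (np.float64(346.5043501154701), np.float64(158.25806974210786))
```

View pics/s2.png

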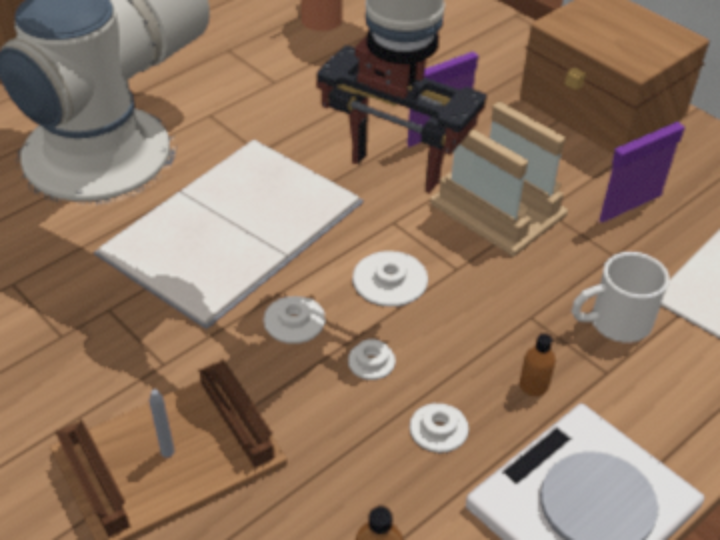

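Run:
```python
from h import *
env.move_linear([.475,.1418,.15],frame=down(0),feed=.3)
print(env.get_eef_pos(),env.get_tcp_rot(),np.round(env.get_joint_positions(),4))
_,d=viewer.read_camera("scene"); P=cloud("scene",d,np.ones((480,640),bool))
Q=P[(np.hypot(P[:,0]-.46,P[:,1]-.142)<.09)&(P[:,2]>.05)]
for lo in np.arange(.11,.27,.01):
    q=Q[(Q[:,2]>=lo)&(Q[:,2]<lo+.01)]
    if len(q):
        m=q[:,0].mean(); a,b=q[q[:,0]<m],q[q[:,0]>=m]
        print(round(lo,3),len(q),*[np.round(k.mean(0)*1000) for k in(a,b) if len(k)])
```

```text
[0.47473906 0.14173399 0.14937972] [-2.21774887e+00 -2.22428393e+00  1.46526917e-03] [ 0.2214 -0.1948  1.5879  0.      1.7496  0.2185]
0.17 13 [429. 142. 178.] [526. 137. 178.]
0.18 67 [429. 139. 185.] [527. 142. 185.]
0.19 64 [430. 140. 195.] [526. 140. 196.]
0.2 65 [429. 140. 206.] [527. 140. 206.]
0.21 63 [429. 140. 215.] [528. 139. 215.]
0.22 64 [429. 139. 225.] [529. 139. 224.]
0.23 49 [427. 137. 234.] [527. 133. 233.]
0.24 26 [422. 132. 245.] [429. 140. 245.]
0.25 18 [424. 136. 256.] [469. 135. 258.]
0.26 107 [423. 120. 265.] [517. 121. 267.]
0.27 250 [431. 116. 275.] [508. 122. 274.]
```

The depth image shows the fingertips about 37 mm higher than the stated tool geometry puts them, so the jaws closed above the hub. I'll find the true height with a guarded touch on the saucer plate.

Run:
```python
from h import *
xy=np.array([.475,.1418])
env.move_linear(P3(xy,.03),feed=.15); f0=env.get_contact_force(); print(f0)
z=.0
while z>-.032:
    env.move_linear(P3(xy,z),feed=.04); f=env.get_contact_force()-f0
    print(round(z,4),np.round(f,1))
    if np.linalg.norm(f)>4: break
    z-=.004 if z>-.012 else .0015
print(env.get_eef_pos())
env.move_linear(P3(xy,z+.004),feed=.04)
for y in (0,):
    env.clamp(8); print(env.get_width(),env.get_t(),env.get_eef_pos())
```

```text
[ 0.28184103 -0.05579005  0.06480134]
0.0 [-0.1  0.2  1. ]
-0.004 [0.2 0.2 0.9]
-0.008 [-0.3 -0.3  0.4]
-0.012 [-0.5 -0.5 -0.2]
-0.0135 [ 0.2 -0.   0.1]
-0.015 [ 0.  -0.6  0.1]
-0.0165 [-0.8  0.5  0. ]
-0.018 [ 0.4 -0.6  0.7]
-0.0195 [ 0.3 -0.  -0.6]
-0.021 [0.4 0.3 0.3]
-0.0225 [-4.4 -0.9  8.8]
[ 0.47508519  0.14181275 -0.02110264]
0.04026611895964476 18.0 [ 0.47502427  0.14179202 -0.01852248]
```

Run:
```python
from h import *
xy=np.array([.475,.1418]);zg=-.0185
env.open_jaws(); env.move_ptp(P3(xy,zg),down(np.pi/2)); env.clamp(8); print(env.get_width(),env.get_eef_pos()); env.open_jaws()
env.move_linear(P3(xy,.11),feed=.2)
for s in saucers("scene"): print(*s)
```

```text
0.038933290115394766 [ 0.47499851  0.14180047 -0.01848239]
0.89 [298. 221.] [448.5   6.1  36.2] 1.11 530
0.78 [338. 240.] [561.6  31.   27.2] 1.27 333
0.69 [372. 272.] [686.1  19.8  32.3] 0.72 551
0.67 [343. 202.] [477.7 143.4  47.5] 1.38 802
0.3 [234. 287.] [ 508.7 -228.9  113.2] 15.31 6222
```

```bash
cat >> h.py <<'E'
ZO=-.0385   # measured: tool sits this much higher than reported
SP=np.array([.514,-.2335])
def go(xy,z,yaw=None,feed=.15): env.move_linear(P3(xy,z+ZO),frame=None if yaw is None else down(yaw),feed=feed)
def pick_saucer(xy,centre=True,first=True):
    y=np.arctan2(xy[1],xy[0]); env.open_jaws()
    if first: env.move_ptp(P3(xy,.12+ZO),down(y+(np.pi/2 if centre else 0)))
    go(xy,.020,feed=.12)
    if centre:
        env.clamp(8); w1=env.get_width(); env.open_jaws(); env.move_ptp(P3(xy,.020+ZO),down(y))
    env.clamp(25); w=env.get_width(); print("width",w,"t",env.get_t()); return w
def place_saucer(xy,under):
    go(xy,.20,feed=.25); f0=env.get_contact_force()
    go(SP,.20,np.arctan2(SP[1],SP[0]),.25); print("w",env.get_width())
    for z in (.130,.12,.112,under+.02):
        if z<under+.0199: continue
        go(SP,z,feed=.08); f=env.get_contact_force()-f0; print(round(z,3),np.round(f,1))
        if abs(f[2])>8 or np.hypot(f[0],f[1])>25: print("STOP"); return False
    return True
def release():
    env.open_jaws(); go(SP,.22,feed=.3)
E
python3 - <<'E'
from h import *
xy=np.array([.475,.1418])
if abs(pick_saucer(xy,False,False)-.04)<.003: print(place_saucer(xy,.055))
print(env.get_t())
p,_=viewer.read_camera("scene"); cv2.imwrite("pics/s3.png",cv2.resize(p[150:330,150:350],None,fx=3,fy=3))
E
```

```text
width 0.03883107341443556 t 25.1167
w 0.03878114806987406
0.13 [ 0.4 -1.4 -0.1]
0.12 [ 0.3 -0.4  0.4]
0.112 [ 0.4 -0.5 -0.6]
0.075 [-0.5 -0.4  1. ]
True
30.2917
```

View pics/s3.png

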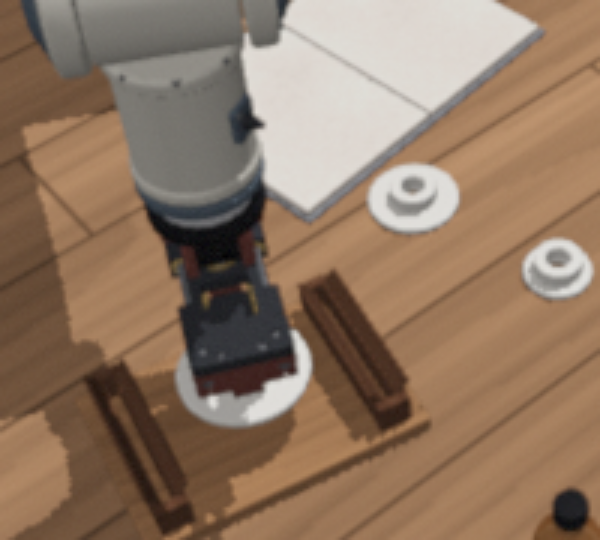

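The saucer is threaded with no contact force. The picture shows it level between the slots, at about (243,380) in the crop. I'll release it and go on to the next one.

Run:
```python
from h import *
release()
for s in saucers("scene"): print(*s)
_,d=viewer.read_camera("scene"); P=cloud("scene",d,np.ones((480,640),bool))
q=P[np.hypot(P[:,0]-.5147,P[:,1]+.233)<.045]; print(np.round(np.percentile(q[:,2]*1000,[5,20,50,70]),1))
xy=np.array([.4490,.0047])
if abs(pick_saucer(xy)-.04)<.003: print(place_saucer(xy,.055))
print(env.get_t())
```

```text
0.85 [370. 271.] [686.9  19.8  31.4] 0.83 523
0.83 [288. 218.] [425.6  -6.6  38.1] 1.02 574
0.72 [338. 239.] [561.1  31.7  27.2] 1.25 331
[ 19.8 342.7 477.1 542.8]
width 0.0003755202401924503 t 40.0833
40.0833
```

Run:
```python
from h import *
env.open_jaws(); go([.449,.0047],.12,feed=.3); go([.515,-.12],.2,feed=.3)
for c in ("scene","top"):
    for s in saucers(c): print(c,*s)
```

```text
scene 0.95 [372. 272.] [686.2  20.2  32.5] 0.92 557
scene 0.84 [238. 288.] [ 507.5 -229.4   46.7] 6.63 1115
scene 0.82 [306. 214.] [449.1  38.2  38.2] 1.65 558
scene 0.63 [337. 241.] [561.  31.  28.] 1.1 352
top 0.81 [310. 282.] [445.5  36.5  35.4] 0.87 439
top 0.75 [403. 256.] [ 508.7 -248.4   34.5] 7.52 379
top 0.53 [316. 200.] [684.6  18.6  31.9] 0.86 341
top 0.47 [311. 244.] [562.   29.8  27. ] 0.71 247
top 0.32 [417. 257.] [ 503.2 -287.4   74.6] 14.86 1632
```

Run:
```python
from h import *
xy=np.array([.4478,.0375])
w=pick_saucer(xy)
if abs(w-.04)<.003: print(place_saucer(xy,.055)) and None
p,_=viewer.read_camera("scene"); cv2.imwrite("pics/s4.png",cv2.resize(p[150:330,150:350],None,fx=3,fy=3))
print(env.get_t())
```

```text
width 0.039504245232674706 t 49.1417
w 0.03890524497178246
0.13 [-0.3  0.5  0.9]
0.12 [-0.2  0.6 -0. ]
0.112 [0.5 0.5 0.4]
0.075 [0.3 0.6 0. ]
True
53.4833
```

View pics/s4.png

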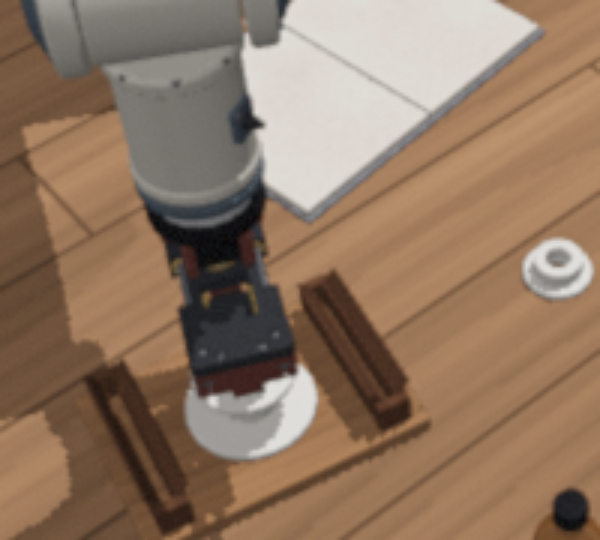

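The second saucer is above saucer_a, which sits flat on the tray at crop (250,405). I'll release it and do the last two, locating each again just before the pick.

Run:
```python
from h import *
release()
for r,exp,under in((33,[686,19.8],.066),(28,[561.5,31],.085)):
    c=[s for s in saucers("scene") if abs(s[2][2]-r)<3.5 and s[3]<2.5 and np.hypot(*(s[2][:2]-exp))<80]
    print([s[2] for s in c])
    if len(c)!=1: break
    xy=c[0][2][:2]/1000-[.0005,.0005]
    if abs(pick_saucer(xy)-.04)>.003: print("miss"); break
    if not place_saucer(xy,under): break
    release()
env.move_ptp([.42,.1,.2],down(.2)); print(env.get_t())
p,d=viewer.read_camera("scene"); cv2.imwrite("pics/s5.png",cv2.resize(p[130:330,150:440],None,fx=2.5,fy=2.5))
```

```text
[array([686.3,  19.9,  32.1])]
width 0.03922828791511449 t 61.6167
w 0.03945431849476932
0.13 [-0.3 -0.   0.9]
0.12 [-0.1 -1.   0.2]
0.112 [ 0.6 -0.8  0.6]
0.086 [ 0.6 -0.1 -0.4]
[array([560.4,  30.8,  27.9])]
width 0.039413737002231566 t 73.975
w 0.039481200547862146
0.13 [-0.8 -0.   1.6]
0.12 [-0.8  0.2  0.3]
0.112 [-1.   0.3  1.1]
0.105 [ 0.7 -0.5  0.5]
80.5917
```

View pics/s5.png

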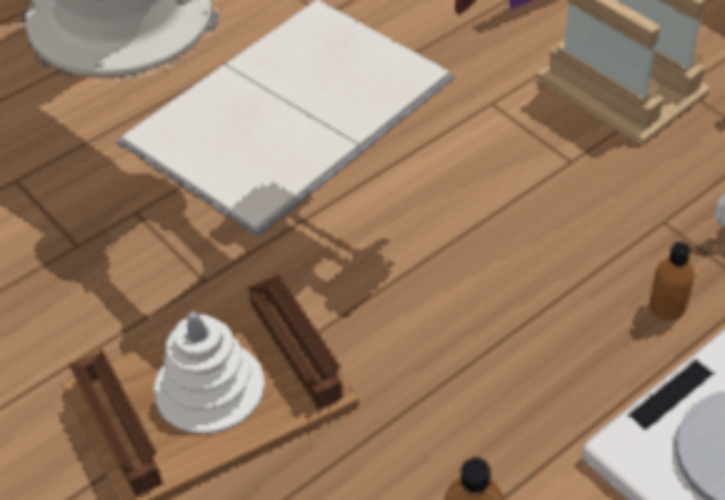

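The tower of four is complete: a clean cone at crop (208,375), with the spindle tip showing above it. Next I'll measure the screens' grip strips from the unobstructed first depth pictures.

Run:
```python
from h import *
for cam in("top","scene"):
    P=cloud(cam,np.load(cam+"0.npy"),np.ones((480,640),bool))
    for n,y0 in(("s-",.3103),("s+",.380)):
        a=np.radians(2.4);e=np.array([np.cos(a),np.sin(a)]);n_=np.array([-e[1],e[0]])
        D=P[:,:2]-[.4745,y0]; u,v=D@e,D@n_
        m=(abs(u)<.085)&(abs(v)<.016)&(P[:,2]>.122)&(P[:,2]<.142)
        k=np.polyfit(u[m],v[m],1)
        print(cam,n,m.sum(),"u",np.round(np.percentile(u[m],[0,1,99,100])*1000,1),"v",np.round(np.percentile(v[m],[1,50,99])*1000,1),"yaw",2.4+np.degrees(k[0]))
```

```text
top s- 231 u [-54.2 -52.4  54.6  55.2] v [-8.1 -1.1  7.3] yaw 2.725544832789789
top s+ 231 u [-53.1 -52.8  54.3  54.4] v [-7.2 -0.9  8.5] yaw 2.831859242341247
scene s- 258 u [-53.6 -50.4  56.4  57.1] v [-8.4 -2.1  9.3] yaw 3.2792147037772605
scene s+ 243 u [-53.6 -51.3  57.4  58.2] v [-7.9 -2.3 11. ] yaw 3.239336505190126
```

```bash
cat >> h.py <<'E'
OFF=np.array([-.001,-.001]); YR,YS=np.radians(92.8),np.radians(78.9)
def grab_screen(xy):
    xy=np.array(xy)+OFF; env.open_jaws(); env.move_ptp(P3(xy,.24+ZO),down(YR))
    go(xy,.15,feed=.2); f0=env.get_contact_force(); go(xy,.121,feed=.05); print("down",np.round(env.get_contact_force()-f0,1))
    env.clamp(40); print("w",env.get_width(),np.round(env.get_contact_force()-f0,1)); return xy
def carry(xy,slot):
    go(xy,.29,feed=.12); print("lifted w",env.get_width(),env.get_t())
    s=np.array(slot)+OFF; go(s,.29,YS,.22); return s
def lower(s):
    f0=env.get_contact_force()
    for z in (.175,.165,.155,.145,.137,.131,.128,.126,.1245,.123,.1215,.120):
        go(s,z,feed=.06); f=env.get_contact_force()-f0; print(z,np.round(f,1))
        if f[2]>5 or np.hypot(f[0],f[1])>25: print("contact"); break
E
python3 - <<'E'
from h import *
xy=grab_screen([.4755,.3102])
if abs(env.get_width()-.014)<.003:
    s=carry(xy,[.4985,-.3165])
    lower(s)
print(env.get_t())
p,d=viewer.read_camera("scene"); cv2.imwrite("pics/s6.png",cv2.resize(p[130:370,120:440],None,fx=2.4,fy=2.4))
E
```

```text
down [-0.  -0.3  0. ]
w 0.013561117384229573 [-0.4  0.   0.4]
lifted w 0.013939986736681596 85.8667
0.175 [ 0.1 -0.6 -0.1]
0.165 [ 0.6 -0.2  0.1]
0.155 [ 0.1 -0.6  0.2]
0.145 [ 0.7 -0.5 -0.9]
0.137 [-0.2 -0.3  1.2]
0.131 [ 0.3  0.2 -0.7]
0.128 [0.5 0.  0.5]
0.126 [-0.1  0.4  0.8]
0.1245 [ 0.1 -0.5 -0.1]
0.123 [ 0.7 -0.5 -0.3]
0.1215 [-2.6  1.   8.6]
contact
93.6667
```

View pics/s6.png

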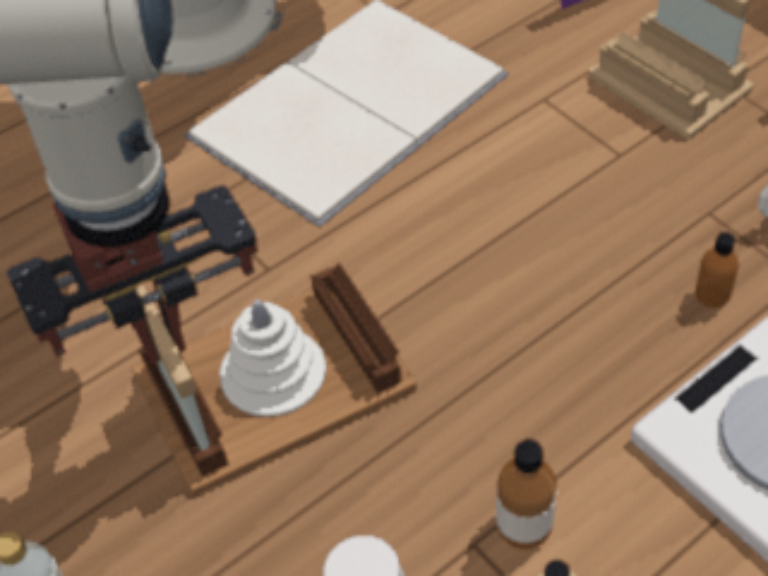

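The first screen is in the right slot (crop about (180,390)) and touched the floor at the expected height. I'll release it and fetch the second.

Run:
```python
from h import *
s=np.array([.4985,-.3165])+OFF
env.open_jaws(); go(s,.26,feed=.2)
xy=grab_screen([.4756,.3803])
if abs(env.get_width()-.014)<.003:
    s=carry(xy,[.5314,-.1499])
    lower(s)
print(env.get_t())
p,d=viewer.read_camera("scene"); cv2.imwrite("pics/s7.png",cv2.resize(p[130:370,120:440],None,fx=2.4,fy=2.4))
```

```text
down [-0.   0.6 -0.8]
w 0.014068682826107416 [ 0.2 -0.3 -0.5]
lifted w 0.013701427550248231 102.475
0.175 [-0.3 -0.8  0.2]
0.165 [ 1.  -0.8  0.3]
0.155 [-0.1 -1.5  0.6]
0.145 [-0.3 -0.7 -0.1]
0.137 [-0.  -0.2  0.2]
0.131 [-0.1 -1.3 -0.6]
0.128 [ 0.2 -0.9  0.9]
0.126 [ 0.1 -1.4 -0.3]
0.1245 [-0.1 -0.1  0.3]
0.123 [ 0.1 -1.1  0.3]
0.1215 [-4.2  0.3  7.1]
contact
109.85
```

View pics/s7.png

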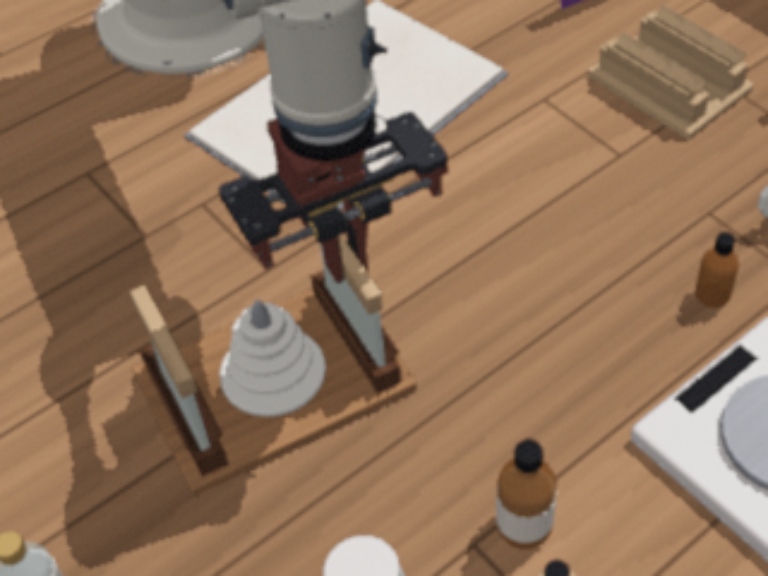

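Both screens are seated and the first stands free. I'll release the second, retreat, and check the strip heights and positions and the tower's height bands.

Run:
```python
from h import *
s=np.array([.5314,-.1499])+OFF
env.open_jaws(); go(s,.27,feed=.2); env.move_ptp([.40,.25,.25],down(.5)); env.sleep(.5)
for cam in("scene","top"):
    p,d=viewer.read_camera(cam); P=cloud(cam,d,np.ones((480,640),bool))
    if cam=="scene": cv2.imwrite("pics/s8.png",cv2.resize(p[130:400,100:480],None,fx=2,fy=2))
    a=np.radians(-11.1);e=np.array([np.cos(a),np.sin(a)]);n_=np.array([-e[1],e[0]])
    for n,c in(("L",[.5314,-.1499]),("R",[.4985,-.3165])):
        D=P[:,:2]-c;u,v=D@e,D@n_;m=(abs(u)<.085)&(abs(v)<.03)&(P[:,2]>.123)&(P[:,2]<.15)
        print(cam,n,m.sum(),"u",np.round(np.percentile(u[m],[1,99])*1000,1),"v",np.round(np.percentile(v[m],[1,99])*1000,1),"top",np.percentile(P[m,2],[50,90]))
    D=P[:,:2]-[.5147,-.233];m=(np.hypot(*D.T)<.055)
    for z0,z1 in((.0165,.0225),(.0365,.0425),(.0565,.0625),(.0765,.0825),(.09,.097)):
        q=D[m&(P[:,2]>z0)&(P[:,2]<z1)]; print("  z",z0,"n",len(q),"r95",np.round(np.percentile(np.hypot(*q.T),95)*1000,1) if len(q) else "")
print(env.get_t())
```

```text
scene L 332 u [-52.5  56.3] v [-6.5  7.5] top [0.13294571 0.13530672]
scene R 351 u [-53.   55.2] v [-5.9  7.8] top [0.13326561 0.13512723]
  z 0.0165 n 465 r95 48.1
  z 0.0365 n 256 r95 37.5
  z 0.0565 n 233 r95 32.3
  z 0.0765 n 181 r95 27.6
  z 0.09 n 167 r95 19.9
top L 197 u [-54.1  53. ] v [-7.2  6.7] top [0.13486244 0.138195  ]
top R 213 u [-55.   52.7] v [-7.6  7.1] top [0.13441315 0.1377926 ]
  z 0.0165 n 232 r95 53.9
  z 0.0365 n 74 r95 38.2
  z 0.0565 n 58 r95 33.3
  z 0.0765 n 72 r95 27.9
  z 0.09 n 84 r95 20.3
114.1583
```

View pics/s8.png

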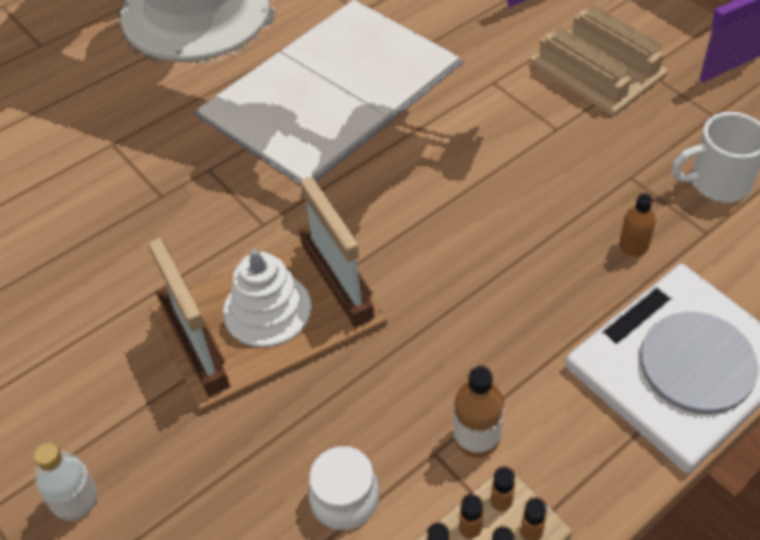

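All checks agree, so I'm handing it in.

```bash
python3 -c "
from workcell import env
env.close_job(); print(env.get_t())"
```

```text
the job is handed in; nothing more can be done
the job is handed in; nothing more can be done
```

The job is done and handed in at about 114 s of the 208 s. All four saucers present (a, c, d and e; b was absent) are on the spindle with the widest at the bottom. A screen stands in each side slot of the stand.

**Last checks before hand-in:**
- **Tower:** depth from the scene camera gave plate radii of about 48, 37.5, 32 and 28 mm at the four stacked levels, in the right order and seated on one another.
- **Screens:** both are centred within about 2 mm of their slots, with strip tops at 0.133–0.135 m, which matches being fully down. Each touched the slot floor at the expected height.
- **Bystanders:** in the last picture the two amber bottles, the clear bottle, the jar and the mug all stood upright. They looked unmoved, but I did not measure them again.

**What went wrong or disagreed:**
- **Tool height:** the gripper sits about 38 mm higher than the reported tool position, so my first grasp closed on nothing. I measured the offset with a guarded touch on the saucer plate and corrected for it.
- **Knocked saucer:** saucer_c was knocked aside before I picked it. My first grasp missed and pushed it about 50 mm further, so I located it again and picked it up.
- **Top camera:** at the lowest level of the tower it read a radius of 54 mm, against the scene camera's 48 mm. I put this down to tray pixels in that height band.

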